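Free the stuck steel cup from its bench socket

TASK

The steel cup is stuck in the socket on the bench: rubber pads grip it and its two ears are caught under the socket's two hooks. Grip the cup by its rim, twist it in place to bring the ears out from under the hooks, pull it straight up out of the socket, and stand it upright inside the small empty square metal tray. Keep the cup upright, do not let go of it in mid-air, and do not disturb the other things on the bench.

Things in the scene. Friction and masses are not known exactly. Their poses are not given: they have to be found in the camera images.
- cup: plain round steel cup, 55 mm outside diameter, 112 mm high, about 0.3 kg, open at the top (wall 4 mm; hollow only in its upper 48 mm). Origin at the centre of its underside, z up. Two ears stick out along its own +x and -x to 37 mm from the axis, 12 mm wide, 54 to 60 mm above the underside. At the start its ears are under the hooks within 0.1 rad and its underside is 10.5 mm above the bench
- cup_rim (a point): centre of the cup's mouth, level with its rim, 112 mm above its underside; at the start the rim stands 46 mm above the hooks, and the cup is smooth and straight over that height. Grip it across its diameter there
- socket: steel pot on a 116 x 116 mm dark plate fixed to the bench; 85 mm across its collar, 91 mm over the hook straps. Origin at the centre of the plate's underside, z up. Two hooks at its own +x and -x, 22 mm wide, reach inward to 30.5 mm from the axis, underside 72.5 mm and top 76.5 mm above the bench. Straight up without a turn, the hooks block the cup after 2 mm
- tray: small square aluminium tray with five dark ribs, empty, 170 x 170 mm, fixed to the bench (not the larger white-floored tray full of instruments at the back); lip 12 mm high and 4 mm thick, floor 4 mm above the bench. Origin at the centre of its underside; sides along its x and y
- vial: glass vial with grey cap, 44 mm across, 98 mm high, standing close behind the socket; origin at the centre of its underside
- forceps: fine steel forceps 122 mm long lying at the right; origin at its middle
- jar: small jar with a blue lid, 55 mm across, 65 mm high, close in front of the socket; origin at the centre of its underside
- flat_carton: small flat white medicine carton 40 x 71 x 17 mm in front of the tray; origin at the centre of its underside
- white_bottle: small white bottle 36 mm across, 62 mm high, at the right; origin at the centre of its underside
- purple_carton: medicine carton 36 x 67 x 88 mm standing at the back right; origin at the centre of its underside
- socket_top (a point): on the socket's axis, level with the hooks' tops. The ears are free of the hooks once the cup is turned more than 0.6 rad about the vertical, either way, up to 2.5 rad; no other stop. Three sprung rubber pads in the bore resist: about 0.35 N m to turn it and 8 to 15 N to pull it. They let go when the cup has risen 40 mm; its underside clears the socket's top after 66 mm
Not all that is in view belongs to the job. Of the things shaped like the tray, the aluminium one is meant.

How it is judged:
By the outcome, as a careful person would: the job done as asked, in the order asked, and still so for the second after the job is handed in, with the robot touching nothing.
It also fails if it takes over 38 s, if anything falls off the work surface, if the arm or the gripper's body presses on something with over 40 N, if the wrist force passes 120 N, or if a joint passes its speed limit or range.

ROBOT

A 7-joint arm with a two-finger parallel gripper is mounted at the origin on a cart in front of the work surface, level with it; the furniture and walls round the work are solid. World frame = base frame: x ahead of the robot, y to its left, z up, the work surface at z = 0. Lengths are in m, angles in rad, forces in N, time in s.
With the tool pointing down it reaches from about 0.425 to 0.925 m from the base axis. Payload 6.8 kg.
Tool frame: the origin (TCP) lies on the centre line of the jaws, within the pads' length; the fingertips stand 14 mm ahead of it and the grasp point (between the pads) lies 5 mm behind it; z points along the fingers, y is the line along which they close (so a half turn about z gives the same grasp; the last joint's range is limited). The gripper opens to 85 mm and grips with 20 to 120 N. Pads are 22 mm wide; open, the fingers measure 114 mm over their backs; the gripper's body (76 mm by 85 mm) begins 54 mm behind the grasp point. The pads swing forward as they close: fully open they stand 13 mm farther back than shut.
Start: joints at [1.192, 0.477, 0.022, 1.555, -0.011, 1.109, -0.083], TCP at [0.181, -0.65, 0.208] pointing down, gripper open.
Joint ranges: [-2.96, 2.96], [-0.34, 2.1], [-1.41, 1.46], [0.24, 2.44], [-1.37, 4.51], [0.17, 1.92], [-2.96, 2.96]. Speed limits (rad/s): [2.39, 2.39, 3.14, 3.14, 3.14, 3.14, 3.14].

INTERFACE

Orientations are given as a unit quaternion [w, x, y, z].
In Python, from station import bot gives the robot as it stands. The module is installed in compiled form; this text tells all that it offers.
- The arm moves only by the tool drive_tool, never from a script. Its argument "commands" is a list of rows, each an object with "hand": the opening, from 0 (shut) to 1 (fully open); "translation": the shift along the world's x, y, z in mm, a list of three; "angular": the turn, a rotation vector about the world's x, y, z in rad, a list of three. In form: [{"hand": hand, "translation": [tx, ty, tz], "angular": [ax, ay, az]}, ...]. A call has 1 to 12 rows; each row is the pose to reach, as a shift and turn from the pose commanded when the call began; what a row does not reach only later rows make up. A row lasts 1/8 s, in which the tool goes at most 62.5 mm and 10.7 degrees, less where a joint would pass 70% of its speed; a pose out of reach is approached as far as the arm can. A call with a gripper value outside its range is refused whole. The fingers move at their own pace and stop on an object; "force" is the grip in N (left out, the last holds). Time passes only in rows, so rows that repeat a pose let the fingers close. It gives the time, the measured TCP pose, the force, the opening and the grip force at its end, in the units of the state.
- bot.get_obs(): the state, without advancing time (a new reading comes with each control period).
- bot.read_camera(name): name is "side" or "top"; returns the picture (480x640x3 uint8, red, green, blue); there is no depth.
- bot.camera_model(name): a dict with "fx", "fy", "cx", "cy" (pixels), "view" (4x4, takes a point from world to camera coordinates). Camera axes: x right, y up, looking along -z (the intrinsics and any distortion apply to the point x, -y, -z); pixel columns grow to the right and rows downward; lengths in m; the calibration is good to about 2 mm. A picture is of the moment at which its call begins. camera_model takes no time and is no camera call.
- bot.hand_in(): hands the job in; it is judged then, once.
Trained networks look in the newest picture that a camera, given by its name, has taken for a name from the list of things; names that differ only in an ending like _2 or _b are one class to them, and where a whole thing is asked for, a point or a joint stands for the part that bears it (a point fixed in the world has none). Each returns a list of dicts, best first, with "score" (0 to 1); they miss things now and then, are a little off and sometimes report something else, mostly with a low value. They report only what shows in the picture. A call takes as long as a camera call. They do not tell look-alikes from the thing itself.
- bot.find_in(camera, query): "position" ([column, row] in pixels, amid what is visible of it).
- bot.outline_of(camera, query): "pixels" (480x640 bool, what is visible of it) and "position" ([column, row] in pixels, amid what is visible of it).
The state is a dict: "t": time; "q": joint angles; "joint_vel": joint speeds; "joint_torque": joint torques, N m; "eef_pos": TCP position; "tool_rot": TCP orientation; "contact_force": force on the tool from outside, world axes, zero at the start; "torque": the same for the moment, N m; "gripper_width": opening from 0.0 (shut) to 1.0 (fully open); "grasp_force": force on a finger pad.
Only numpy, scipy, OpenCV 4.12 (cv2) and the standard library are available. Lean on these libraries where they do the work, as an engineer would, in place of code of your own. Each camera call takes 0.05 s, during which the arm holds its last target. There are 200 camera calls.

## Working session

There is one attempt and no reset: what is moved stays moved. The work goes in short steps, Python scripts to look and compute and a tool call to move; the robot and the scene stay as the last step left them, time stands still between calls to the robot, and variables do not carry over. Pictures are saved under pics/ and viewed, at most 10 in all, crops included, and the job is handed in when it is done.

Besides the shell and the picture viewer there is one more tool, called after "Emit:" by a JSON object that holds its "op" and its "data", one argument or row to a line. drive_tool: Moves the arm, as the interface text tells. Its arguments: {"type":"object","properties":{"commands":{"type":"array","items":{"type":"object","properties":{"hand":{"type":"number"},"translation":{"type":"array","items":{"type":"number"}},"angular":{"type":"array","items":{"type":"number"}}}}},"force":{"type":"number"}},"required":["commands"]}

```bash
mkdir -p pics
cat > h.py <<'E'
import numpy as np, cv2
from station import bot
def cam(n):
    m=bot.camera_model(n); V=np.array(m["view"]); return m,V
def proj(n,p):
    m,V=cam(n); c=V@np.append(p,1); x,y,z=c[0],-c[1],-c[2]
    return np.array([m["fx"]*x/z+m["cx"],m["fy"]*y/z+m["cy"]])
def ray(n,px):
    m,V=cam(n); d=np.array([(px[0]-m["cx"])/m["fx"],-(px[1]-m["cy"])/m["fy"],-1.])
    R=V[:3,:3]; o=-R.T@V[:3,3]; d=R.T@d; return o,d/np.linalg.norm(d)
def atz(n,px,z):
    o,d=ray(n,px); return o+d*(z-o[2])/d[2]
def tri(a,b):
    A=np.zeros((3,3));v=np.zeros(3);O=[]
    for n,p in((("top"),a),(("side"),b)):
        o,d=ray(n,p);M=np.eye(3)-np.outer(d,d);A+=M;v+=M@o;O.append((o,M))
    x=np.linalg.solve(A,v); return x,[np.linalg.norm(M@(x-o)) for o,M in O]
def snap(n,f):
    im=bot.read_camera(n); cv2.imwrite("pics/"+f,im[:,:,::-1]); return im
E
python3 - <<'E'
from h import *
np.set_printoptions(precision=3,suppress=True)
for n in("top","side"):
    snap(n,n+"0.png"); m,V=cam(n); print(n,{k:v for k,v in m.items() if k!="view"},-V[:3,:3].T@V[:3,3])
    for q in("cup","socket","tray","vial","jar"):
        for r in bot.outline_of(n,q)[:2]:
            ys,xs=np.nonzero(r["pixels"]); print(n,q,round(r["score"],2),np.round(r["position"]),xs.min(),xs.max(),ys.min(),ys.max())
o=bot.get_obs();print(o["t"],o["eef_pos"],o["tool_rot"],o["gripper_width"],o["q"])
E
```

```text
top {'fx': 567.4361736258898, 'fy': 567.4361736258898, 'cx': 318.06427221574114, 'cy': 253.29874118954797} [-0.764 -0.115  1.758]
top cup 0.43 [390. 272.] 387 394 269 277
top socket 0.55 [377. 290.] 371 385 276 296
top tray 0.64 [312. 281.] 288 336 261 301
top tray 0.63 [170. 262.] 148 194 247 284
side {'fx': 447.3993894199681, 'fy': 447.3993894199681, 'cx': 321.02885447805306, 'cy': 247.20668030370254} [ 0.194 -1.141  0.8  ]
side cup 0.7 [270. 281.] 265 278 275 289
side cup 0.68 [323. 306.] 311 332 289 318
side socket 0.57 [324. 328.] 297 344 304 347
side tray 0.83 [301. 278.] 273 333 258 292
side tray 0.6 [269. 214.] 248 296 202 223
side vial 0.63 [355. 324.] 345 361 305 338
side jar 0.98 [286. 319.] 279 298 304 333
0.6 [ 0.181 -0.65   0.208] [0.    0.991 0.135 0.   ] 0.9970469904900497 [ 1.192  0.477  0.022  1.555 -0.011  1.109 -0.083]
```

View pics/top0.png

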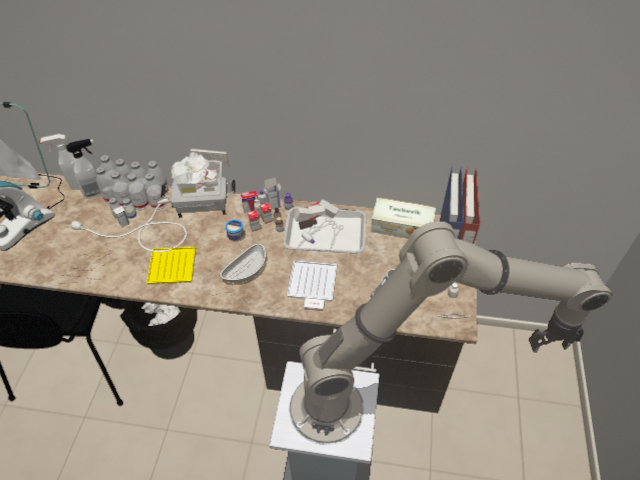

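View pics/side0.png

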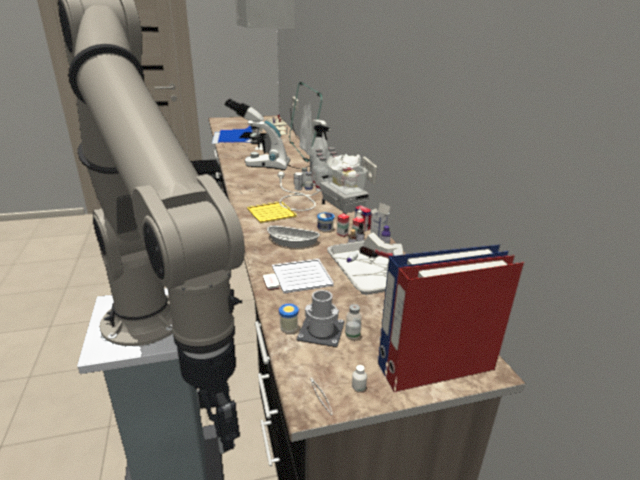

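The top view shows the tray at about (312,281), with the arm hiding the socket near (385,285). The side view shows the cup mouth at about (322,297), the jar at (289,318), the vial at (354,322) and the tray at (302,275). I'll enlarge the side view and make rough estimates.

Run:
```python
from h import *
np.set_printoptions(precision=3,suppress=True)
print("cup rim",atz("side",(322,296.5),.1225),"sock",atz("side",(322,330),.005))
print("tray",atz("top",(312,281),.008),atz("side",(302,275),.008),"jar",atz("side",(289,309),.065),"vial",atz("side",(354,308),.098))
print("edge",atz("top",(255,313),0),atz("top",(470,325),0))
im=cv2.imread("pics/side0.png")[255:355,255:385]; cv2.imwrite("pics/sc.png",cv2.resize(im,None,fx=6,fy=6,interpolation=cv2.INTER_CUBIC))
```

```text
cup rim [ 0.481 -0.182  0.123] sock [ 0.485 -0.177  0.005]
tray [0.49  0.125 0.008] [0.498 0.121 0.008] jar [ 0.399 -0.138  0.065] vial [ 0.56  -0.22   0.098]
edge [0.321 0.31  0.   ] [ 0.385 -0.468  0.   ]
```

View pics/sc.png

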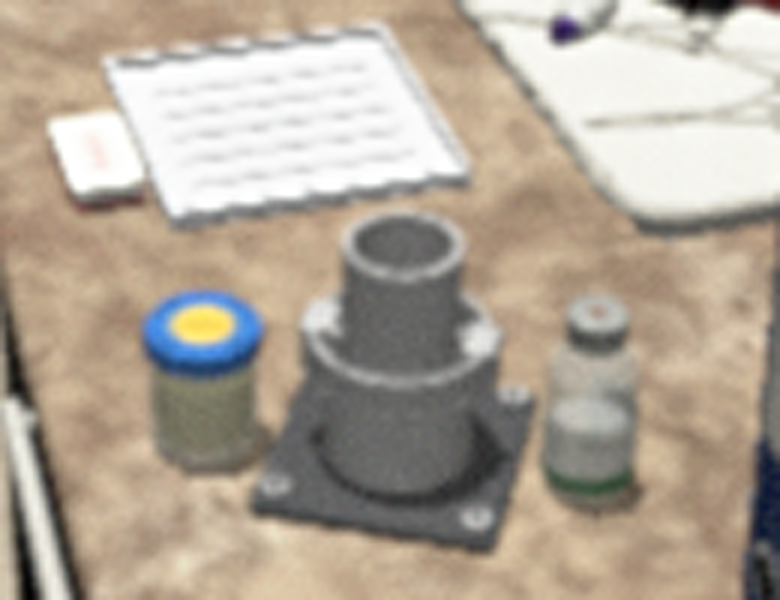

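The crop shows the cup mouth at about (322,296) px and the hooks at (308,308) and (335,312). The jar and vial lie on a line through the socket. I'll move the arm clear to the left so the top camera can see the cup.

Emit:
{"op": "drive_tool", "data": {
  "commands": [
    {"hand": 1, "translation": [0, 0, 60], "angular": [0, 0, 0]},
    {"hand": 1, "translation": [0, 0, 120], "angular": [0, 0, 0]},
    {"hand": 1, "translation": [40, 45, 142], "angular": [0, 0, 0]},
    {"hand": 1, "translation": [80, 90, 142], "angular": [0, 0, 0]},
    {"hand": 1, "translation": [120, 135, 142], "angular": [0, 0, 0]},
    {"hand": 1, "translation": [160, 180, 142], "angular": [0, 0, 0]},
    {"hand": 1, "translation": [200, 225, 142], "angular": [0, 0, 0]},
    {"hand": 1, "translation": [240, 270, 142], "angular": [0, 0, -0.1]},
    {"hand": 1, "translation": [255, 330, 142], "angular": [0, 0, -0.2]},
    {"hand": 1, "translation": [265, 390, 142], "angular": [0, 0, -0.3]},
    {"hand": 1, "translation": [275, 450, 142], "angular": [0, 0, -0.4]},
    {"hand": 1, "translation": [280, 510, 142], "angular": [0, 0, -0.5]}
  ],
  "force": 70
}}

```text
t: 2.1
eef_pos: [0.4608, -0.1383, 0.3499]
tool_rot: [0.0, 0.993, -0.116, 0.0]
contact_force: [1.1, 0.5, -0.4]
gripper_width: 0.999
grasp_force: 0.0
```

Emit:
{"op": "drive_tool", "data": {
  "commands": [
    {"hand": 1, "translation": [5, 60, 0], "angular": [0, 0, -0.1]},
    {"hand": 1, "translation": [10, 120, 0], "angular": [0, 0, -0.22]},
    {"hand": 1, "translation": [15, 180, 0], "angular": [0, 0, -0.22]},
    {"hand": 1, "translation": [20, 240, 0], "angular": [0, 0, -0.22]},
    {"hand": 1, "translation": [25, 300, 0], "angular": [0, 0, -0.22]},
    {"hand": 1, "translation": [25, 300, 0], "angular": [0, 0, -0.22]}
  ]
}}

```text
t: 2.85
eef_pos: [0.4845, 0.1652, 0.3499]
tool_rot: [-0.001, 0.976, -0.218, -0.0]
contact_force: [-0.8, -0.4, 0.6]
gripper_width: 0.998
grasp_force: 0.0
```

Run:
```python
from h import *
np.set_printoptions(precision=3,suppress=True)
a=np.mean([snap("top","t1.png").astype(float) for _ in range(4)],0).astype(np.uint8)
b=np.mean([snap("side","s1.png").astype(float) for _ in range(4)],0).astype(np.uint8)
cv2.imwrite("pics/t1m.png",a[:,:,::-1]);cv2.imwrite("pics/s1m.png",b[:,:,::-1])
c=cv2.resize(a[240:330,270:430,::-1],None,fx=5,fy=5,interpolation=cv2.INTER_CUBIC); cv2.imwrite("pics/tc.png",c)
for n in("top","side"):
    for q in("cup","cup_rim","socket","tray"):
        for r in bot.outline_of(n,q)[:2]:
            ys,xs=np.nonzero(r["pixels"]); print(n,q,round(r["score"],2),np.round(r["position"],1),xs.min(),xs.max(),ys.min(),ys.max(),xs.mean(),ys.mean())
o=bot.get_obs();print(o["t"],o["eef_pos"],o["tool_rot"],o["q"])
```

```text
top cup 0.65 [394.8 277.7] 385 401 269 290 392.93831168831167 279.42857142857144
top cup_rim 0.74 [393.4 279.4] 385 401 268 290 393.1530944625407 279.04560260586317
top socket 0.95 [393.1 296.6] 371 412 275 311 392.5755627009646 294.1913183279743
top socket 0.46 [306.6 280.1] 288 323 261 298 306.2040133779264 280.17725752508363
top tray 0.6 [306.3 280.9] 288 323 262 298 306.2967128027682 280.6833910034602
top tray 0.59 [170.7 263.4] 148 194 246 283 171.6456026058632 265.24690553745927
side cup 0.61 [321.6 305.8] 311 332 290 317 321.8265306122449 304.0571428571429
side cup_rim 0.66 [317.9 302.7] 310 332 290 319 321.54561717352414 304.5295169946333
side socket 0.88 [322.9 328.8] 297 345 304 347 322.1011320754717 328.38264150943394
side tray 0.92 [303.3 276.5] 273 333 259 292 302.27991602519245 275.88663400979704
side tray 0.84 [269.3 216.3] 248 296 202 223 271.45417789757414 212.04043126684635
3.65 [0.486 0.16  0.35 ] [ 0.     0.975 -0.223 -0.   ] [ 0.076  0.139 -0.572  1.714  0.077  1.312 -2.532]
```

View pics/tc.png

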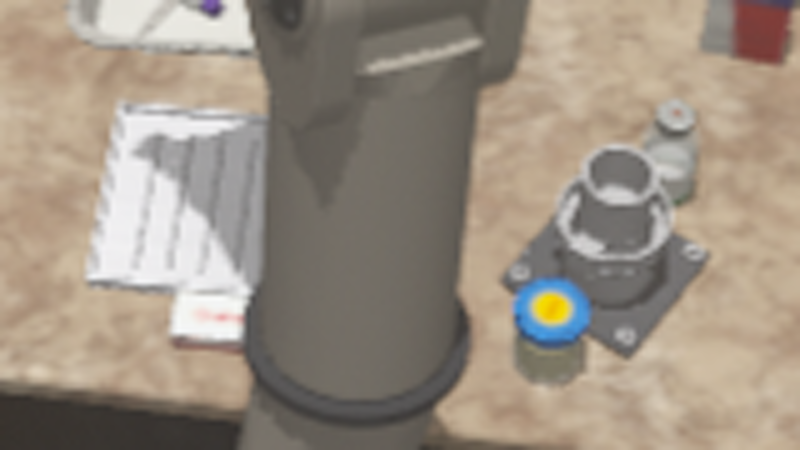

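The top crop now shows the cup mouth centred at about (393.8,275.1) px, with the vial behind and the jar in front. I'll triangulate and overlay a check.

Run:
```python
from h import *
np.set_printoptions(precision=4,suppress=True)
c,e=tri((393.8,275.1),(321.8,295.6)); print("rim",c,e)
S=lambda u,v:(255+u/6-.4,255+v/6-.4); T=lambda u,v:(270+u/5-.4,240+v/5-.4)
v,_=tri(T(677,108),S(600,310)); print("vial",v,_); j,_=tri(T(552,305),S(203,325)); print("jar",j,_)
h=[atz("side",S(*p),.0765) for p in((320,318),(480,340))]; print("hooks",h,np.arctan2(*(h[0]-h[1])[[1,0]]))
pl=[tri(T(*a),S(*b))[0] for a,b in(((519,272),(275,484)),((626,336),(477,518)),((697,250),(514,396)))]; print("plate screws",np.array(pl), "centre",(pl[0]+pl[2])/2)
tc=np.array([atz("side",S(*p),.012) for p in((105,60),(383,25),(470,178),(178,218))]); print(tc,tc.mean(0),[np.linalg.norm(tc[i]-tc[i-1]) for i in range(4)])
t2=np.array([atz("top",T(*p),.012) for p in((120,103),(88,282))]); print("trayleft top",t2)
# overlay
th=np.linspace(0,2*np.pi,60)
out=[]
for n,f,o,k in(("top","t1m.png",(360,250),8),("side","s1m.png",(285,270),8)):
    im=cv2.imread("pics/"+f)[o[1]:o[1]+65,o[0]:o[0]+50]; im=cv2.resize(im,None,fx=k,fy=k,interpolation=cv2.INTER_CUBIC)
    for r,z,col in((.0275,c[2],(0,0,255)),(.0425,.0725,(0,255,0))):
        P=np.array([(proj(n,[c[0]+r*np.cos(a),c[1]+r*np.sin(a),z])-o+.5)*k for a in th]).astype(int); cv2.polylines(im,[P],True,col,1)
    out.append(im)
cv2.imwrite("pics/ov.png",np.hstack(out))
```

```text
rim [ 0.4803 -0.1764  0.1203] [np.float64(0.002014498727933713), np.float64(0.0020144987279336205)]
vial [ 0.5638 -0.2139  0.0991] [np.float64(0.0002460394304566784), np.float64(0.00024603943045672303)]
jar [ 0.3976 -0.1381  0.0661] [np.float64(0.00011676217656619555), np.float64(0.00011676217656624752)]
hooks [array([ 0.4479, -0.1597,  0.0765]), array([ 0.5144, -0.1935,  0.0765])] 2.671710999620498
plate screws [[ 0.4564 -0.1194 -0.0277]
 [ 0.4942 -0.1923 -0.0501]
 [ 0.4984 -0.2354  0.0574]] centre [ 0.4774 -0.1774  0.0148]
[[0.4113 0.2064 0.012 ]
 [0.5802 0.2096 0.012 ]
 [0.5815 0.0346 0.012 ]
 [0.4196 0.0331 0.012 ]] [0.4982 0.1209 0.012 ] [np.float64(0.17347327125156725), np.float64(0.16897748794839337), np.float64(0.17502342818370084), np.float64(0.1619698576692834)]
trayleft top [[0.5756 0.2121 0.012 ]
 [0.405  0.205  0.012 ]]
```

View pics/ov.png

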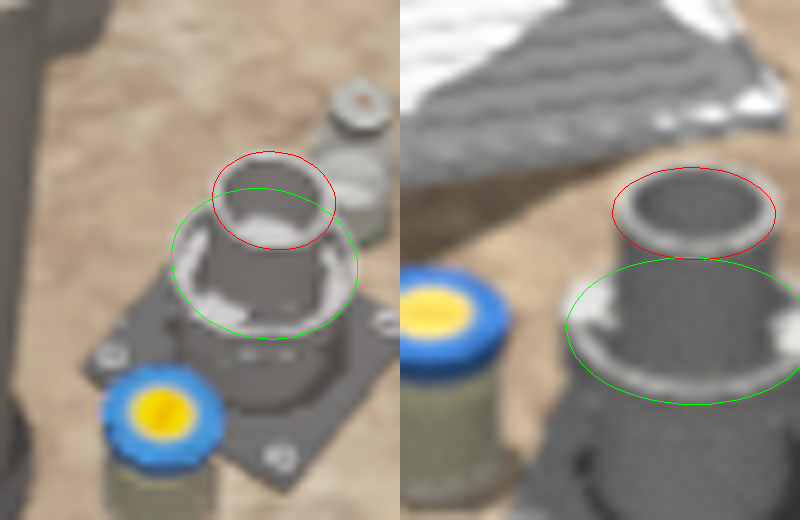

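The overlay agrees with the image to within about a pixel. Cup axis is about (0.481, -0.1765) and the rim is about 0.121 high, against 0.1225 from the text. The hook midpoint and the jar-vial midpoint agree with this. The fingers will close perpendicular to the hook/vial line, which is the current yaw of -0.45.

Emit:
{"op": "drive_tool", "data": {
  "commands": [
    {"hand": 1, "translation": [-1, -60, 0], "angular": [0, 0, 0]},
    {"hand": 1, "translation": [-2, -120, 0], "angular": [0, 0, 0]},
    {"hand": 1, "translation": [-3, -180, 0], "angular": [0, 0, 0]},
    {"hand": 1, "translation": [-4, -240, 0], "angular": [0, 0, 0]},
    {"hand": 1, "translation": [-5, -295, 0], "angular": [0, 0, 0]},
    {"hand": 1, "translation": [-5, -336, -10], "angular": [0, 0, 0]},
    {"hand": 1, "translation": [-5, -336, -60], "angular": [0, 0, 0]},
    {"hand": 1, "translation": [-5, -336, -120], "angular": [0, 0, 0]},
    {"hand": 1, "translation": [-5, -336, -160], "angular": [0, 0, 0]},
    {"hand": 1, "translation": [-5, -336, -190], "angular": [0, 0, 0]},
    {"hand": 1, "translation": [-5, -336, -190], "angular": [0, 0, 0]},
    {"hand": 1, "translation": [-5, -336, -190], "angular": [0, 0, 0]}
  ]
}}

```text
t: 5.15
eef_pos: [0.4815, -0.1766, 0.1609]
tool_rot: [0.0, 0.975, -0.223, 0.001]
contact_force: [0.1, -0.5, -0.4]
gripper_width: 0.999
grasp_force: 0.0
```

Run:
```python
from h import *
np.set_printoptions(precision=4,suppress=True)
for a in((393.2,274.9),(393.5,275)): print(tri(a,(321.8,295.6)),atz("top",a,.1225),atz("side",(321.8,295.6),.1225))
snap("side","s2.png");snap("top","t2.png")
im=np.hstack([cv2.resize(cv2.imread("pics/s2.png")[220:345,255:388],None,fx=3,fy=4.5,interpolation=cv2.INTER_CUBIC)*1,cv2.resize(cv2.imread("pics/t2.png")[205:330,340:440],None,fx=4,fy=4.5,interpolation=cv2.INTER_CUBIC)])
cv2.imwrite("pics/m2.png",im)
o=bot.get_obs();print(o["t"],o["eef_pos"],o["tool_rot"],o["q"],o["contact_force"])
```

```text
(array([ 0.4812, -0.1743,  0.1191]), [np.float64(0.0015877356881608738), np.float64(0.001587735688160746)]) [ 0.4767 -0.1744  0.1225] [ 0.4814 -0.1775  0.1225]
(array([ 0.4808, -0.1754,  0.1197]), [np.float64(0.001801207274499661), np.float64(0.00180120727449945)]) [ 0.4764 -0.1755  0.1225] [ 0.4814 -0.1775  0.1225]
5.25 [ 0.4818 -0.1767  0.1613] [ 0.0001  0.9749 -0.2228  0.0015] [ 0.4712  0.2806 -0.2845  1.9728  0.1     0.8984 -1.885 ] [-0.03    0.6085  0.1735]
```

View pics/m2.png

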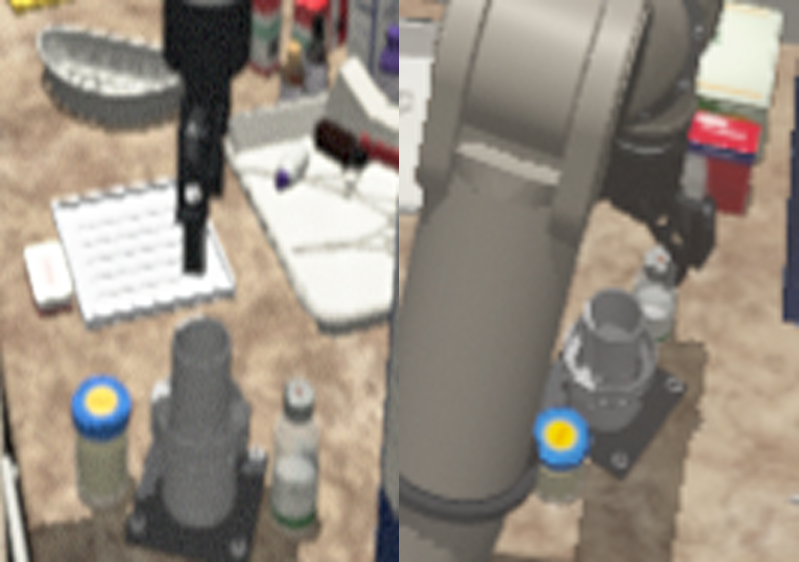

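The side view shows the near fingertip at about (320,280) px, above the cup. The top view has the cup clear between the vial and the jar. I'll check the fingertip pixel against kinematics.

Run:
```python
from h import *
for r in(.0425,.05,.057):
  for z in(.147,.160): print(r,z,proj("side",[.4818-.435*r,-.1767-.9*r,z]))
print(proj("side",[.4818,-.1767,.1225]))
```

```text
0.0425 0.147 [319.19249399 296.53871942]
0.0425 0.16 [319.3016358  292.33051803]
0.05 0.147 [318.66535198 298.1462036 ]
0.05 0.16 [318.77232633 293.92246544]
0.057 0.147 [318.16791683 299.66309871]
0.057 0.16 [318.2728168  295.42478674]
[321.84691326 295.41741864]
```

Run:
```python
from h import *
for s in(1,-1):
  for z in(.16,.2):
    p=[.4818-s*.435*.05,-.1767-s*.9*.05,z]; print(s,z,proj("side",p),proj("top",p))
a=cv2.imread("pics/s2.png")[250:310,285:355]; b=cv2.imread("pics/t2.png")[235:295,375:445]
cv2.imwrite("pics/z.png",cv2.resize(np.hstack([a,b]),None,fx=5.7,fy=5.7,interpolation=cv2.INTER_CUBIC))
```

```text
1 0.16 [318.77232633 293.92246544] [407.32943447 273.84903841]
1 0.2 [319.10870122 280.64115502] [408.61059235 266.90543632]
-1 0.16 [325.36759123 274.08659356] [382.7125368  261.25866728]
-1 0.2 [325.78116216 261.45515493] [383.58626775 254.24546399]
```

View pics/z.png

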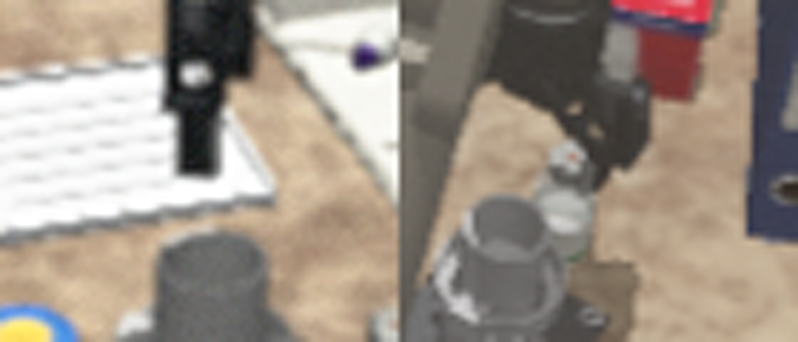

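The tip sits at about (319.7,280.7) px in the side view, which puts it near z=0.197 instead of 0.16. I'll retake the picture and triangulate before descending.

Run:
```python
from h import *
np.set_printoptions(precision=4,suppress=True)
print(tri((410,268),(319.7,280.7)))
o=bot.get_obs();print(o["t"],o["eef_pos"])
a=snap("side","s3.png"); b=snap("top","t3.png")
for n,x in(("s2","s3"),("t2","t3")):
    d=cv2.absdiff(cv2.imread(f"pics/{n}.png"),cv2.imread(f"pics/{x}.png")).max(2); print(n,(d>40).sum())
# darkness profile of the finger, side columns 317..322
print(a[268:300,317:323].mean((1,2)).round())
```

```text
(array([ 0.4584, -0.2263,  0.2009]), [np.float64(0.002491060092732402), np.float64(0.002491060092732673)])
5.25 [ 0.4818 -0.1767  0.1613]
s2 15
t2 1
[ 44.  32.  32.  37.  39.  41.  37.  38.  41.  42.  36.  43. 101. 208.
 254. 255. 252. 203. 150. 144. 160. 186. 185. 142. 108. 104. 106. 107.
 105. 106. 104. 107.]
```

The arm is static, so the offset between visible tip and reported TCP is real. I'll go down to the height the text allows, which is collision-free under either reading, and look again.

Emit:
{"op": "drive_tool", "data": {
  "commands": [
    {"hand": 1, "translation": [0, 0, -25], "angular": [0, 0, 0]},
    {"hand": 1, "translation": [0, 0, -45], "angular": [0, 0, 0]},
    {"hand": 1, "translation": [0, 0, -58], "angular": [0, 0, 0]},
    {"hand": 1, "translation": [0, 0, -58], "angular": [0, 0, 0]}
  ]
}}

```text
t: 5.85
eef_pos: [0.4803, -0.1763, 0.1013]
tool_rot: [-0.0, 0.975, -0.223, -0.001]
contact_force: [0.2, -0.1, 0.2]
gripper_width: 0.998
grasp_force: 0.0
```

Run:
```python
from h import *
np.set_printoptions(precision=4,suppress=True)
o=bot.get_obs();print(o["t"],o["eef_pos"],o["contact_force"],o["torque"])
snap("side","s4.png"); snap("top","t4.png")
a=cv2.imread("pics/s4.png")[260:330,280:360]; b=cv2.imread("pics/t4.png")[245:315,360:440]
cv2.imwrite("pics/z4.png",cv2.resize(np.hstack([a,b]),None,fx=5,fy=5,interpolation=cv2.INTER_CUBIC))
for s in(1,-1):
  for z in(.1,.12,.14):
    p=[.4818-s*.435*.052,-.1767-s*.9*.052,z]; print(s,z,proj("side",p),proj("top",p))
```

```text
5.85 [ 0.4803 -0.1763  0.1013] [ 0.2375 -0.0666  0.1511] [ 0.0043 -0.0095  0.0181]
1 0.1 [318.1483 313.4982] [405.9705 284.1207]
1 0.12 [318.3064 307.218 ] [406.5811 280.8338]
1 0.14 [318.4669 300.8361] [407.2012 277.4958]
-1 0.1 [324.8907 291.9474] [380.9791 271.1384]
-1 0.12 [325.0875 285.9616] [381.3895 267.8138]
-1 0.14 [325.2872 279.886 ] [381.8062 264.4386]
```

View pics/z4.png

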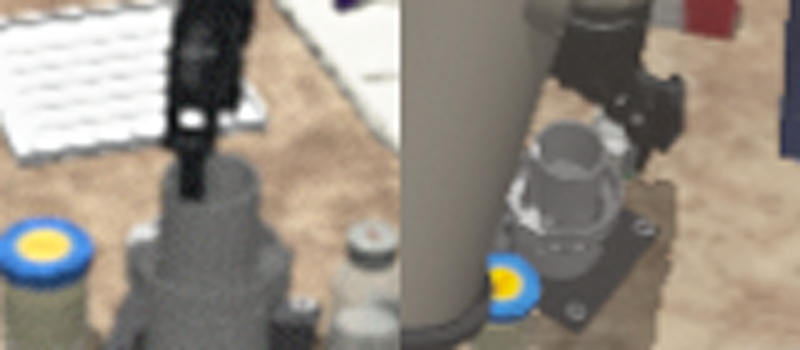

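In this view the near tip is at about (318.4,299.6) px side and (408,280) px top, still around z=0.14. I'll check the same offset in the start pictures.

Run:
```python
from h import *
np.set_printoptions(precision=4,suppress=True)
print(tri((408,280),(318.4,299.6)))
# start pose: tool y dir angle .27-pi/2
yd=np.array([np.cos(.27-np.pi/2),np.sin(.27-np.pi/2),0])
for z in(.2,.24): print(z,[ (proj("side",np.array([.181,-.65,z])+s*.05*yd).round(1),proj("top",np.array([.181,-.65,z])+s*.05*yd).round(1)) for s in(1,-1)])
a=cv2.imread("pics/side0.png")[370:460,180:260]; b=cv2.imread("pics/top0.png")[290:380,510:610]
cv2.imwrite("pics/z5.png",cv2.resize(np.hstack([a,b]),None,fx=4,fy=4,interpolation=cv2.INTER_CUBIC))
```

```text
(array([ 0.4541, -0.226 ,  0.1417]), [np.float64(0.005527376881302214), np.float64(0.005527376881302318)])
0.2 [(array([230.4, 471.6]), array([559.5, 352.6])), (array([208.2, 423.4]), array([528. , 356.1]))]
0.24 [(array([228.4, 453.4]), array([563.8, 346.1])), (array([205.8, 405.8]), array([531.7, 349.7]))]
```

View pics/z5.png

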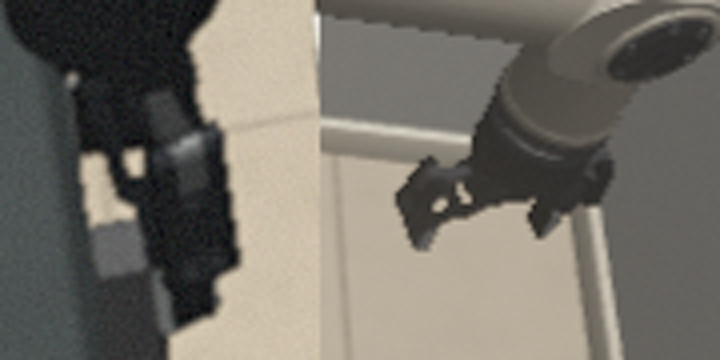

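In the start picture the tip also sits about 30 mm above the reported TCP, so I'll trust vision. Open tips are at about z=0.142 now and I want about 0.104. I'll descend 38 mm in checked steps.

Emit:
{"op": "drive_tool", "data": {
  "commands": [
    {"hand": 1, "translation": [0, 0, -10], "angular": [0, 0, 0]},
    {"hand": 1, "translation": [0, 0, -20], "angular": [0, 0, 0]},
    {"hand": 1, "translation": [0, 0, -20], "angular": [0, 0, 0]}
  ]
}}

```text
t: 6.32
eef_pos: [0.4797, -0.1762, 0.0806]
tool_rot: [-0.0, 0.975, -0.223, -0.001]
contact_force: [-0.4, 0.8, 0.5]
gripper_width: 1.002
grasp_force: 0.0
```

Run:
```python
from h import *
o=bot.get_obs();print(o["eef_pos"],o["contact_force"])
a=snap("side","s6.png"); bot.read_camera("top")
# finger is much darker (<60) than cup(~100)
g=a[:,:,1].astype(int)
for r in range(296,320): print(r,g[r,312:330].tolist())
```

```text
[ 0.47974678 -0.17619009  0.08060879] [-0.42544327  0.80441007  0.54167913]
296 [92, 49, 44, 36, 43, 45, 38, 40, 34, 43, 65, 100, 108, 114, 106, 103, 97, 97]
297 [106, 76, 70, 50, 31, 33, 25, 30, 41, 50, 81, 97, 112, 105, 107, 103, 94, 98]
298 [118, 100, 97, 64, 36, 28, 22, 25, 38, 75, 86, 99, 104, 108, 105, 109, 107, 110]
299 [117, 92, 97, 75, 39, 22, 29, 40, 59, 86, 97, 102, 106, 106, 115, 107, 115, 111]
300 [119, 92, 89, 73, 37, 30, 32, 37, 68, 91, 102, 110, 112, 108, 112, 113, 116, 107]
301 [119, 99, 90, 69, 40, 32, 28, 31, 66, 91, 107, 110, 107, 109, 105, 105, 104, 97]
302 [122, 93, 88, 67, 27, 28, 28, 25, 59, 89, 109, 108, 110, 103, 102, 105, 93, 102]
303 [117, 95, 85, 55, 41, 21, 31, 38, 62, 86, 108, 102, 105, 111, 104, 102, 100, 96]
304 [102, 96, 85, 60, 32, 31, 23, 40, 66, 98, 107, 103, 111, 105, 99, 105, 104, 96]
305 [101, 91, 89, 54, 37, 30, 31, 38, 69, 93, 100, 99, 103, 105, 102, 99, 102, 96]
306 [103, 96, 93, 81, 67, 64, 52, 51, 76, 98, 106, 109, 106, 103, 100, 105, 99, 96]
307 [100, 86, 96, 103, 95, 95, 84, 83, 94, 104, 106, 105, 99, 104, 103, 101, 100, 93]
308 [97, 92,
[... 377 characters left out ...]
102, 103, 107, 102, 103, 107, 103, 100, 100, 96, 92, 92]
313 [90, 95, 101, 99, 103, 103, 104, 102, 111, 108, 105, 105, 104, 103, 101, 104, 99, 97]
314 [89, 94, 93, 103, 105, 106, 105, 106, 99, 104, 107, 101, 100, 104, 105, 99, 97, 92]
315 [96, 97, 97, 97, 109, 106, 106, 110, 104, 104, 108, 110, 108, 105, 99, 98, 105, 95]
316 [106, 107, 105, 101, 103, 112, 105, 107, 106, 110, 112, 109, 109, 110, 101, 107, 100, 102]
317 [101, 114, 115, 114, 113, 114, 110, 113, 112, 105, 112, 108, 111, 107, 109, 113, 112, 109]
318 [95, 101, 107, 111, 114, 118, 111, 114, 109, 108, 112, 109, 111, 113, 104, 111, 112, 108]
319 [96, 107, 103, 104, 103, 108, 108, 107, 110, 108, 108, 114, 105, 107, 106, 108, 107, 102]
```

Tip row is about 306.3, which is z of about 0.122, consistent with the step. I'll go down 20 mm more and close.

Emit:
{"op": "drive_tool", "data": {
  "commands": [
    {"hand": 1, "translation": [0, 0, -10], "angular": [0, 0, 0]},
    {"hand": 1, "translation": [0, 0, -20], "angular": [0, 0, 0]},
    {"hand": 1, "translation": [0, 0, -20], "angular": [0, 0, 0]}
  ]
}}

```text
t: 6.8
eef_pos: [0.4797, -0.1762, 0.0605]
tool_rot: [-0.0, 0.975, -0.223, -0.001]
contact_force: [-0.2, -0.7, 0.4]
gripper_width: 0.999
grasp_force: 0.0
```

Run:
```python
from h import *
o=bot.get_obs();print(o["eef_pos"],o["contact_force"])
a=snap("side","s7.png"); g=a[:,:,1].astype(int)
print(g[300:322,316:320].mean(1).round())
```

```text
[ 0.47971394 -0.17616537  0.06052257] [-0.24404974 -0.69852516  0.38213324]
[ 34.  46.  46.  38.  31.  26.  31.  33.  32.  31.  32.  28.  44.  79.
 103. 109. 107. 111. 114. 106. 102. 103.]
```

Emit:
{"op": "drive_tool", "data": {
  "commands": [
    {"hand": 0.7, "translation": [0, 0, 0], "angular": [0, 0, 0]},
    {"hand": 0.7, "translation": [0, 0, 0], "angular": [0, 0, 0]},
    {"hand": 0.7, "translation": [0, 0, 0], "angular": [0, 0, 0]},
    {"hand": 0.7, "translation": [0, 0, 0], "angular": [0, 0, 0]}
  ],
  "force": 70
}}

```text
t: 7.35
eef_pos: [0.4814, -0.1756, 0.062]
tool_rot: [-0.0, 0.975, -0.222, 0.001]
contact_force: [0.1, 4.9, 3.6]
gripper_width: 0.699
grasp_force: 2.5
```

Run:
```python
from h import *
o=bot.get_obs();print(o["eef_pos"],o["contact_force"],o["gripper_width"])
a=snap("side","s8.png"); g=a[:,:,1].astype(int)
for r in range(296,322): print(r,g[r,312:330].tolist())
```

```text
[ 0.48139994 -0.17561017  0.06204463] [0.13746694 4.94909688 3.6376025 ] 0.698612341426772
296 [123, 78, 36, 21, 31, 25, 28, 31, 27, 23, 25, 40, 70, 95, 108, 103, 95, 93]
297 [113, 78, 27, 32, 31, 29, 33, 28, 24, 34, 24, 36, 78, 101, 106, 102, 94, 96]
298 [112, 67, 30, 35, 33, 26, 33, 36, 26, 28, 19, 45, 78, 105, 107, 108, 104, 110]
299 [117, 64, 31, 32, 38, 44, 43, 26, 31, 32, 19, 44, 78, 101, 112, 115, 114, 113]
300 [113, 62, 33, 38, 44, 46, 38, 37, 28, 32, 31, 42, 74, 110, 118, 117, 108, 106]
301 [112, 60, 28, 31, 36, 37, 38, 39, 37, 26, 26, 56, 89, 110, 110, 106, 101, 100]
302 [116, 68, 41, 43, 40, 31, 27, 32, 31, 27, 38, 70, 98, 108, 108, 100, 101, 101]
303 [118, 81, 71, 72, 56, 31, 19, 23, 31, 35, 61, 85, 100, 107, 104, 105, 97, 95]
304 [99, 86, 97, 98, 84, 46, 25, 25, 27, 44, 80, 96, 103, 102, 106, 101, 96, 99]
305 [102, 86, 98, 103, 84, 42, 25, 33, 33, 62, 85, 96, 100, 98, 100, 99, 101, 91]
306 [105, 87, 96, 96, 71, 41, 32, 22, 31, 64, 85, 98, 97, 101, 105, 106, 101, 97]
307 [98, 93, 99, 95, 73, 44, 18, 28, 26, 61, 87, 102, 92, 104, 103, 101, 102, 96]
308 [99, 88, 95, 94, 73,
[... 519 characters left out ...]
7, 103, 105, 106, 104, 104, 100, 98, 101, 95]
315 [97, 100, 100, 98, 104, 102, 110, 106, 106, 102, 106, 104, 107, 98, 102, 105, 96, 97]
316 [108, 105, 104, 105, 97, 107, 111, 109, 109, 105, 109, 109, 109, 109, 106, 101, 101, 101]
317 [107, 111, 108, 109, 108, 109, 107, 109, 104, 108, 112, 105, 109, 110, 108, 111, 104, 111]
318 [97, 103, 108, 111, 120, 114, 109, 113, 110, 114, 112, 113, 111, 111, 115, 115, 115, 108]
319 [101, 102, 99, 106, 110, 111, 107, 109, 104, 111, 111, 110, 108, 109, 103, 108, 107, 104]
320 [101, 107, 104, 100, 100, 102, 109, 104, 102, 109, 105, 109, 106, 106, 105, 104, 101, 101]
321 [99, 98, 107, 100, 103, 101, 110, 105, 107, 105, 108, 105, 104, 102, 107, 104, 102, 101]
```

The far finger touches first, so the cup sits about 2 mm further toward +y, matching the top view's -0.174. I'll re-centre and then close.

Emit:
{"op": "drive_tool", "data": {
  "commands": [
    {"hand": 0.72, "translation": [1, 2, 0], "angular": [0, 0, 0]},
    {"hand": 0.69, "translation": [1, 2, 0], "angular": [0, 0, 0]},
    {"hand": 0.69, "translation": [1, 2, 0], "angular": [0, 0, 0]}
  ]
}}

```text
t: 7.78
eef_pos: [0.4812, -0.1748, 0.0614]
tool_rot: [0.0, 0.975, -0.223, -0.0]
contact_force: [-0.6, 0.5, 0.8]
gripper_width: 0.691
grasp_force: 0.2
```

Emit:
{"op": "drive_tool", "data": {
  "commands": [
    {"hand": 0.4, "translation": [0, 0, 0], "angular": [0, 0, 0]},
    {"hand": 0.4, "translation": [0, 0, 0], "angular": [0, 0, 0]},
    {"hand": 0.4, "translation": [0, 0, 0], "angular": [0, 0, 0]}
  ],
  "force": 80
}}

```text
t: 8.15
eef_pos: [0.4819, -0.174, 0.0621]
tool_rot: [-0.0, 0.975, -0.223, 0.0]
contact_force: [-0.3, 3.5, 5.8]
gripper_width: 0.632
grasp_force: 82.9
```

Grip is firm at width 0.632 and 83 N. Twisting by +1.0 rad.

Emit:
{"op": "drive_tool", "data": {
  "commands": [
    {"hand": 0.4, "translation": [0, 0, 0], "angular": [0, 0, 0.1]},
    {"hand": 0.4, "translation": [0, 0, 0], "angular": [0, 0, 0.22]},
    {"hand": 0.4, "translation": [0, 0, 0], "angular": [0, 0, 0.34]},
    {"hand": 0.4, "translation": [0, 0, 0], "angular": [0, 0, 0.46]},
    {"hand": 0.4, "translation": [0, 0, 0], "angular": [0, 0, 0.58]},
    {"hand": 0.4, "translation": [0, 0, 0], "angular": [0, 0, 0.7]},
    {"hand": 0.4, "translation": [0, 0, 0], "angular": [0, 0, 0.82]},
    {"hand": 0.4, "translation": [0, 0, 0], "angular": [0, 0, 0.94]},
    {"hand": 0.4, "translation": [0, 0, 0], "angular": [0, 0, 1.02]},
    {"hand": 0.4, "translation": [0, 0, 0], "angular": [0, 0, 1.02]},
    {"hand": 0.4, "translation": [0, 0, 0], "angular": [0, 0, 1.02]}
  ]
}}

```text
t: 9.52
eef_pos: [0.4816, -0.1755, 0.0621]
tool_rot: [0.001, 0.96, 0.281, -0.0]
contact_force: [-1.7, -1.3, 6.3]
gripper_width: 0.635
grasp_force: 83.2
```

Run:
```python
from h import *
o=bot.get_obs();print(o["t"],o["q"],o["contact_force"],o["torque"])
```

```text
9.525 [ 0.63466507  0.45706563 -0.50120844  2.036409    0.32791937  0.7245459
 -1.0718124 ] [-1.65254522 -1.27447084  6.34202143] [-0.3062293   0.23650307  0.15798502]
```

Turned 1.02 rad. I'll pull up gently and watch the force.

Emit:
{"op": "drive_tool", "data": {
  "commands": [
    {"hand": 0.4, "translation": [0, 0, 3], "angular": [0, 0, 0]},
    {"hand": 0.4, "translation": [0, 0, 6], "angular": [0, 0, 0]},
    {"hand": 0.4, "translation": [0, 0, 9], "angular": [0, 0, 0]},
    {"hand": 0.4, "translation": [0, 0, 12], "angular": [0, 0, 0]},
    {"hand": 0.4, "translation": [0, 0, 12], "angular": [0, 0, 0]}
  ]
}}

```text
t: 10.15
eef_pos: [0.481, -0.1743, 0.0736]
tool_rot: [-0.0, 0.96, 0.282, -0.0]
contact_force: [0.9, -0.1, -14.7]
gripper_width: 0.635
grasp_force: 87.6
```

Run:
```python
from h import *
bot.read_camera("side")
for r in bot.outline_of("side","cup")[:2]:
    ys,xs=np.nonzero(r["pixels"]); print(round(r["score"],2),xs.min(),xs.max(),ys.min(),ys.max())
```

```text
0.71 312 331 287 317
```

Lifting freely: the rim is up and pull is about 15 N. I'll lift clear of the socket.

Emit:
{"op": "drive_tool", "data": {
  "commands": [
    {"hand": 0.4, "translation": [0, 0, 6], "angular": [0, 0, 0]},
    {"hand": 0.4, "translation": [0, 0, 12], "angular": [0, 0, 0]},
    {"hand": 0.4, "translation": [0, 0, 18], "angular": [0, 0, 0]},
    {"hand": 0.4, "translation": [0, 0, 24], "angular": [0, 0, 0]},
    {"hand": 0.4, "translation": [0, 0, 30], "angular": [0, 0, 0]},
    {"hand": 0.4, "translation": [0, 0, 37], "angular": [0, 0, 0]},
    {"hand": 0.4, "translation": [0, 0, 46], "angular": [0, 0, 0]},
    {"hand": 0.4, "translation": [0, 0, 57], "angular": [0, 0, 0]},
    {"hand": 0.4, "translation": [0, 0, 70], "angular": [0, 0, 0]},
    {"hand": 0.4, "translation": [0, 0, 84], "angular": [0, 0, 0]},
    {"hand": 0.4, "translation": [0, 0, 95], "angular": [0, 0, 0]},
    {"hand": 0.4, "translation": [0, 0, 95], "angular": [0, 0, 0]}
  ]
}}

```text
t: 11.75
eef_pos: [0.4822, -0.1746, 0.1697]
tool_rot: [0.001, 0.96, 0.281, 0.001]
contact_force: [-0.8, 0.9, -3.0]
gripper_width: 0.631
grasp_force: 89.1
```

Run:
```python
from h import *
o=bot.get_obs();print(o["t"],o["q"],o["contact_force"],o["torque"])
snap("side","s9.png");bot.read_camera("top")
for q in("cup","socket"):
  for r in bot.outline_of("side",q)[:2]:
    ys,xs=np.nonzero(r["pixels"]); print(q,round(r["score"],2),xs.min(),xs.max(),ys.min(),ys.max())
e=o["eef_pos"]
for z in(.115,.227): print(proj("side",[e[0],e[1],z]))
```

```text
11.75 [ 0.70098162  0.30566613 -0.56399516  1.94969994  0.20125439  0.9390496
 -0.96161621] [-0.82357315  0.9011774  -2.96219585] [-0.05139068  0.00777847 -0.0126807 ]
cup 0.9 313 333 256 302
socket 0.8 298 344 302 346
[321.72602637 297.28550113]
[322.77421989 261.30515284]
```

The cup hangs clear: it weighs about 3 N and its underside is around z=0.118. Tray centre is about (0.496, 0.123). Moving over it.

Emit:
{"op": "drive_tool", "data": {
  "commands": [
    {"hand": 0.4, "translation": [1, 15, 5], "angular": [0, 0, 0]},
    {"hand": 0.4, "translation": [2, 45, 5], "angular": [0, 0, 0]},
    {"hand": 0.4, "translation": [4, 85, 5], "angular": [0, 0, 0]},
    {"hand": 0.4, "translation": [6, 130, 5], "angular": [0, 0, 0]},
    {"hand": 0.4, "translation": [8, 175, 5], "angular": [0, 0, 0]},
    {"hand": 0.4, "translation": [10, 215, 5], "angular": [0, 0, 0]},
    {"hand": 0.4, "translation": [12, 250, 5], "angular": [0, 0, 0]},
    {"hand": 0.4, "translation": [13, 278, 0], "angular": [0, 0, 0]},
    {"hand": 0.4, "translation": [14, 294, -10], "angular": [0, 0, 0]},
    {"hand": 0.4, "translation": [14, 298, -25], "angular": [0, 0, 0]},
    {"hand": 0.4, "translation": [14, 298, -45], "angular": [0, 0, 0]},
    {"hand": 0.4, "translation": [14, 298, -55], "angular": [0, 0, 0]}
  ]
}}

```text
t: 13.45
eef_pos: [0.4945, 0.1228, 0.1121]
tool_rot: [0.0, 0.96, 0.281, -0.001]
contact_force: [0.1, 0.3, -2.7]
gripper_width: 0.629
grasp_force: 89.0
```

Emit:
{"op": "drive_tool", "data": {
  "commands": [
    {"hand": 0.4, "translation": [0, 0, -10], "angular": [0, 0, 0]},
    {"hand": 0.4, "translation": [0, 0, -20], "angular": [0, 0, 0]},
    {"hand": 0.4, "translation": [0, 0, -30], "angular": [0, 0, 0]},
    {"hand": 0.4, "translation": [0, 0, -38], "angular": [0, 0, 0]},
    {"hand": 0.4, "translation": [0, 0, -38], "angular": [0, 0, 0]},
    {"hand": 0.4, "translation": [0, 0, -38], "angular": [0, 0, 0]}
  ]
}}

```text
t: 14.2
eef_pos: [0.4958, 0.1238, 0.0758]
tool_rot: [-0.0, 0.96, 0.282, 0.0]
contact_force: [0.8, 0.1, -3.5]
gripper_width: 0.627
grasp_force: 89.0
```

Run:
```python
from h import *
o=bot.get_obs();print(o["t"],o["eef_pos"],o["q"],o["contact_force"],o["torque"])
snap("side","s10.png");snap("top","t10.png")
a=cv2.imread("pics/s10.png")[230:330,255:355]; b=cv2.imread("pics/t10.png")[230:330,265:365]
cv2.imwrite("pics/z10.png",cv2.resize(np.hstack([a,b]),None,fx=4,fy=4,interpolation=cv2.INTER_CUBIC))
```

```text
14.2 [0.4957926  0.12378058 0.07582419] [ 0.14664029  0.45972987 -0.63209302  2.0251748   0.38457908  0.77370995
 -1.71574128] [ 0.76631212  0.0764457  -3.47878501] [ 0.01724201 -0.00087338 -0.03563893]
```

View pics/z10.png

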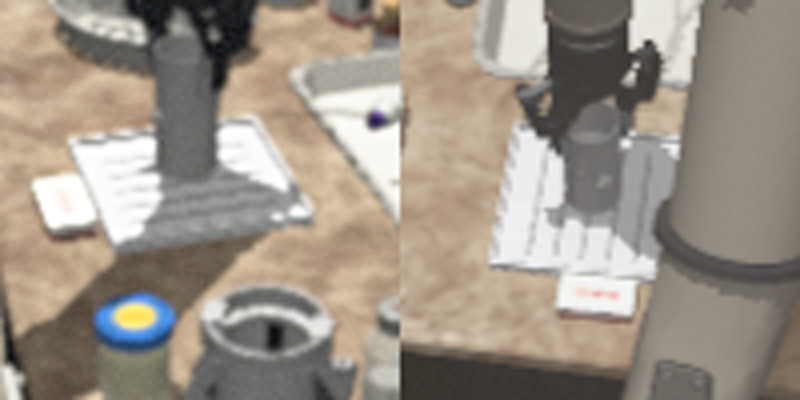

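The cup hangs over the middle of the tray: side view (185,175) in the crop, top view (592,205) in the crop. Its underside is about 24 mm up. I'll lower it gently.

Emit:
{"op": "drive_tool", "data": {
  "commands": [
    {"hand": 0.4, "translation": [0, 0, -6], "angular": [0, 0, 0]},
    {"hand": 0.4, "translation": [0, 0, -12], "angular": [0, 0, 0]},
    {"hand": 0.4, "translation": [0, 0, -16], "angular": [0, 0, 0]},
    {"hand": 0.4, "translation": [0, 0, -18], "angular": [0, 0, 0]},
    {"hand": 0.4, "translation": [0, 0, -18], "angular": [0, 0, 0]}
  ]
}}

```text
t: 14.92
eef_pos: [0.4955, 0.1236, 0.0574]
tool_rot: [-0.0, 0.96, 0.282, -0.0]
contact_force: [-0.0, 0.2, -2.6]
gripper_width: 0.633
grasp_force: 89.0
```

Emit:
{"op": "drive_tool", "data": {
  "commands": [
    {"hand": 0.4, "translation": [0, 0, -1], "angular": [0, 0, 0]},
    {"hand": 0.4, "translation": [0, 0, -1.5], "angular": [0, 0, 0]},
    {"hand": 0.4, "translation": [0, 0, -1.5], "angular": [0, 0, 0]}
  ]
}}

```text
t: 15.3
eef_pos: [0.4956, 0.1236, 0.0561]
tool_rot: [0.0, 0.96, 0.282, 0.0]
contact_force: [0.3, 0.2, -4.1]
gripper_width: 0.63
grasp_force: 89.0
```

Emit:
{"op": "drive_tool", "data": {
  "commands": [
    {"hand": 0.4, "translation": [0, 0, -1], "angular": [0, 0, 0]},
    {"hand": 0.4, "translation": [0, 0, -1], "angular": [0, 0, 0]}
  ]
}}

```text
t: 15.55
eef_pos: [0.4959, 0.1238, 0.0557]
tool_rot: [0.0, 0.96, 0.282, 0.0]
contact_force: [-1.7, -0.5, 4.4]
gripper_width: 0.633
grasp_force: 89.7
```

The cup is on the tray floor. Releasing.

Emit:
{"op": "drive_tool", "data": {
  "commands": [
    {"hand": 0.7, "translation": [0, 0, 0], "angular": [0, 0, 0]},
    {"hand": 0.7, "translation": [0, 0, 0], "angular": [0, 0, 0]},
    {"hand": 0.85, "translation": [0, 0, 0], "angular": [0, 0, 0]},
    {"hand": 1, "translation": [0, 0, 0], "angular": [0, 0, 0]},
    {"hand": 1, "translation": [0, 0, 0], "angular": [0, 0, 0]},
    {"hand": 1, "translation": [0, 0, 0], "angular": [0, 0, 0]}
  ],
  "force": 20
}}

```text
t: 16.3
eef_pos: [0.4956, 0.1236, 0.0551]
tool_rot: [-0.0, 0.96, 0.282, 0.0]
contact_force: [0.3, 0.1, -0.4]
gripper_width: 1.0
grasp_force: 0.0
```

Emit:
{"op": "drive_tool", "data": {
  "commands": [
    {"hand": 1, "translation": [0, 0, 10], "angular": [0, 0, 0]},
    {"hand": 1, "translation": [0, 0, 25], "angular": [0, 0, 0]},
    {"hand": 1, "translation": [0, 0, 50], "angular": [0, 0, 0]},
    {"hand": 1, "translation": [0, 0, 90], "angular": [0, 0, 0]},
    {"hand": 1, "translation": [0, 0, 140], "angular": [0, 0, 0]},
    {"hand": 1, "translation": [0, 0, 190], "angular": [0, 0, 0]},
    {"hand": 1, "translation": [0, 0, 190], "angular": [0, 0, 0]},
    {"hand": 1, "translation": [0, 0, 190], "angular": [0, 0, 0]}
  ]
}}

```text
t: 17.3
eef_pos: [0.4953, 0.1234, 0.2454]
tool_rot: [0.0, 0.96, 0.281, 0.0]
contact_force: [-1.2, 0.5, -0.3]
gripper_width: 1.001
grasp_force: 0.0
```

Run:
```python
from h import *
o=bot.get_obs();print(o["t"],o["eef_pos"],o["contact_force"])
snap("side","s11.png")
for q in("cup","vial","jar","flat_carton","socket"):
  for r in bot.outline_of("side",q)[:2]:
    ys,xs=np.nonzero(r["pixels"]); print(q,round(r["score"],2),xs.min(),xs.max(),ys.min(),ys.max(),np.round(r["position"]))
for z in(.004,.116): print(proj("side",[.4959,.1238,z]))
```

```text
17.3 [0.4952896  0.12338623 0.24544958] [-1.19864518  0.4638091  -0.34539927]
cup 0.73 293 310 244 279 [302. 264.]
cup 0.57 346 361 305 339 [354. 324.]
vial 0.73 345 362 304 339 [353. 326.]
vial 0.43 294 310 243 279 [300. 259.]
jar 0.64 279 298 304 332 [288. 318.]
flat_carton 0.55 263 279 274 290 [272. 283.]
socket 0.73 298 344 301 346 [320. 325.]
[301.09665118 275.63842385]
[301.1903968  246.45265658]
```

The cup stands upright at the expected place: outline columns 293–310 and rows 244–279, against a predicted axis at column 301. The jar, vial and socket have not moved, and the flat carton sits beside the tray where it first showed. Handing in.

```bash
python3 -c "
from station import bot; print(bot.hand_in())"
```

```text
the job is handed in; nothing more can be done
None
```

The cup was twisted free, pulled straight up out of the socket and stood upright in the middle of the aluminium tray; the job was handed in at about 17 s with the gripper clear, and no verdict came back.

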